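Check a screw cap on the thread gauge and sort it

TASK

Check the white screw cap that stands on the bench on the steel thread gauge: pick it up, keeping it mouth down, set it on the gauge and turn it clockwise with a light hand until it stops, without forcing it. Then unscrew it and stand it, mouth down, in the white rectangular tray if it went fully home (its rim down on the gauge's shoulder), or in the round steel dish if it stopped with a gap still under its rim. Leave the other things on the bench where they are.

Things in the scene. Friction and masses are not known exactly. Their poses are not given: they have to be found in the camera images.
- cap: Screw cap under test: white plastic, round with 36 flutes (one at +x), 48 mm outside diameter, 36 mm high, 0.06 to 0.12 kg, standing mouth down. Origin: centre of its lower rim, z up, +x along the grey raised bar on its top. Inside it may be faulty: a flap (cap_flap) then hangs down instead of lying folded and stops the cap 3.5 mm short of home. Changes from start to start, shows neither outside nor in the pose.
- cap_lug (a point): Centre of one of the three thread lugs inside the cap: the one under the bar (+x of the cap), 5 mm above the rim; the others lie 120 degrees to either side. Lugs are 6 mm wide, 6.4 mm high and reach in from the 38 mm bore to a radius of 15.9 mm. Tipping the cap over would swing the flap.
- gauge: Thread gauge, fixed: dark steel foot plate 100 x 90 x 12 mm, pillar with a shoulder, threaded plug on top. Origin under the foot's centre, z up. Right-handed three-start thread (clockwise from above draws the cap down), lead 36 mm a turn, crests 36 mm diameter, 4 mm thick, 8 mm between crests; plug core 30 mm diameter. Thread starts at 0, 120, 240 degrees from +x.
- gauge_top (a point): Centre of the plug's flat top, 59 mm above the bench, 19 mm above the shoulder; its edge has a 2 mm chamfer. A cap that is 1 mm off centre still goes on; held farther off it hangs on the edge, and let go it centres itself and drops onto the thread.
- gauge_start (a point): Small black stud on the shoulder's edge, 40 degrees counter-clockwise from the gauge's +x. With the bar over it (cap yaw = gauge yaw + 40 degrees, or 120 or 240 degrees more) the cap drops over the plug until its lugs rest on the thread, rim about 8 mm above the shoulder. At other angles it rests higher and enters when turned.
- gauge_shoulder (a point): Centre of the shoulder, a flat ring 52 mm wide, 40 mm above the bench, axes as the gauge's. From the stud a clockwise turn of 80 to 85 degrees (0.1 mm down a degree) lands a sound cap's rim on it, and 10 to 15 degrees more tighten it; a faulty cap stops after 45 degrees, rim 3.5 mm above it, and is tight 15 degrees later. Fingers and wrist may wind up 10 to 20 degrees more.
- cap_top (a point): Centre of the cap's top, 36 mm above its rim. At a firm stop the torque rises by about 0.2 N m; 0.4 N m is too much. Press down with no more than some 8 N as you turn, and grip with 40 N or so: pressed harder, the fingers slide down the cap and hide the stop.
- tray_floor (a point): Centre of the floor, 3 mm above the bench, of the white rectangular plastic tray for sound caps: 110 x 130 mm (along its own x, y) outside, rim 14 mm high, walls 3 mm; fixed.
- dish_floor (a point): Centre of the floor, 3 mm above the bench, of the round steel dish for faulty caps: 124 mm in diameter at its rim, 14.5 mm high, flat floor 100 mm in diameter; fixed.
- oil_vial: Bystander: small oil vial with a white cap, 28 mm diameter, 57 mm high, standing; origin at the centre of its underside.
- timer: Bystander: white bench timer, 42 x 66 x 50 mm; origin at the centre of its underside.
- marker: Bystander: marker pen lying flat, 131 mm long along its y, 14 mm high; origin at the centre of its underside.
There are look-alikes about, which are no part of the job. What is shaped like the cap but blue or turquoise is not meant.

How it is judged:
On the way:
1. the cap is screwed onto the gauge as far as it goes: a sound cap fully home with its rim on the shoulder, a faulty one (its flap hanging) down to its stop about 3.5 mm short (horizontal distance between cap and gauge_shoulder below 0.003 m and angle between cap's own z axis and vertical below 0.1 rad and (z of cap in the frame of gauge_shoulder below 0.001 m or (not (x of cap_flap_c0 in the frame of cap above 0.008 m) and z of cap in the frame of gauge_shoulder below 0.0042 m))), for 0.2 s.
At the end, for the whole second after the job is handed in: The cap stands mouth down, upright and at rest, rim within 3 mm of the floor and axis within 45 mm of the centre: in the white tray if it is sound (goes fully home), in the steel dish if faulty (stops short; cap_flap_c0, the flap hidden inside, hangs below instead of lying folded at x over 8 mm) (((x of cap_flap_c0 in the frame of cap above 0.008 m and horizontal distance between cap and tray_floor below 0.045 m and z of cap in the frame of tray_floor below 0.003 m) or (not (x of cap_flap_c0 in the frame of cap above 0.008 m) and horizontal distance between cap and dish_floor below 0.045 m and z of cap in the frame of dish_floor below 0.003 m)) and angle between cap's own z axis and vertical below 0.15 rad and linear speed of cap below 0.02 m/s); the robot touches nothing.
It fails at once if the cap is forced on the gauge (contact force between cap and gauge above 150 N).
It fails at once if the cap is tipped over (angle between cap's own z axis and vertical above 0.6 rad).
It fails at once if a bystander is pushed away by more than 3 cm (distance of any of oil_vial, timer, marker from where it was at the start of the episode above 0.03 m).
It also fails if it takes over 69 s, if anything falls off the work surface, if the arm or the gripper's body presses on something with over 40 N, if the wrist force passes 120 N, or if a joint passes its speed limit or range.

ROBOT

A 6-joint arm with a two-finger parallel gripper is mounted at the origin on a cart in front of the work surface, level with it; the furniture and walls round the work are solid. World frame = base frame: x ahead of the robot, y to its left, z up, the work surface at z = 0. Lengths are in m, angles in rad, forces in N, time in s.
With the tool pointing down it reaches from about 0.275 to 0.725 m from the base axis. Payload 15.9 kg.
Tool frame: the origin (TCP) lies at the very end of the fingers, on their centre line; the grasp point (between the pads) lies behind it (ctrl.grasp_offset is the x of the grasp point in the tool frame, in m); x points along the fingers, y is the direction in which the jaws open and shut, and the axes are right-handed (so a half turn about x gives the same grasp; the last joint's range is limited). The gripper opens to 85 mm and grips with 20 to 120 N. Pads are 22 mm wide; open, the fingers measure 114 mm over their backs; the gripper's body (76 mm by 85 mm) begins 54 mm behind the grasp point. The pads swing forward as they close: fully open they stand 13 mm farther back than shut.
Start: joints at [1.342, 0.213, -0.034, 1.323, 0, 1.571], TCP at [0.113, 0.487, 0.231] pointing down, gripper open.
Joint ranges: [-2.98, 2.98], [-0.74, 1.72], [-1.14, 1.35], [-2.1, 2.04], [-1.57, 1.44], [-3.14, 3.14]. Speed limits (rad/s): [1.89, 1.89, 2.39, 2.57, 3.14, 3.14].

INTERFACE

Orientations are given as a 3x3 rotation matrix whose columns are the frame's x, y, z axes.
In Python, from bench import read_state, vision, ctrl gives the robot as it stands.
- The arm moves only by the shell command python3 -m jog 'ROWS' [FORCE]. ROWS is JSON, a list that holds one entry, the list of rows, each a list of 5 numbers: the opening in per cent of the stroke, from 0 (shut) to 100 (fully open), then the shift along the tool's x, y, z in cm, then the turn about the tool's x in rad. In form: [[[claw, dx, dy, dz, turn], ...]]. A call has 1 to 12 rows; each row is the pose to reach, as a shift and turn from the pose commanded when the call began, along the tool's axes at that moment; what a row does not reach only later rows make up. A row lasts 1/10 s, in which the tool goes at most 50 mm and 8.59 degrees, less where a joint would pass 70% of its speed; a pose out of reach is approached as far as the arm can. A call with a gripper value outside its range is refused whole. The fingers move at their own pace and stop on an object; FORCE is the grip in N (left out, the last holds). Time passes only in rows, so rows that repeat a pose let the fingers close. It gives the time, the measured TCP pose, the force and the opening at its end, in the units of the state.
- read_state(): the state, without advancing time (a new reading comes with each control period).
- vision.get_image(name): name is "scene" or "top"; returns a dict with "pixels" (384x512x3 uint8, red, green, blue), "intrinsics" (3x3 intrinsics, pixels), "world_from_camera" (4x4, takes a point from camera to world coordinates). Camera axes: x right, y down, z forward; pixel columns grow to the right and rows downward; lengths in m; the calibration is good to about 2 mm. A picture is of the moment at which its call begins. There is no depth.
- ctrl.close_job(): hands the job in, once; it reports no verdict.
The state is a dict: "t": time; "qpos": joint angles; "qvel": joint speeds; "joint_torque": joint torques, N m; "eef_pos": TCP position; "tool_rot": TCP orientation; "force": force on the tool from outside, world axes, zero at the start; "torque": the same for the moment, N m; "grip_width": finger opening in m.
Only numpy, scipy, OpenCV 4.12 (cv2) and the standard library are available. Lean on these libraries where they do the work, as an engineer would, in place of code of your own. Each camera call takes 0.05 s, during which the arm holds its last target.

## Working session

There is one attempt and no reset: what is moved stays moved. The work goes in short steps, Python scripts to look and compute and a shell command to move; the robot and the scene stay as the last step left them, time stands still between calls to the robot, and variables do not carry over. Pictures are saved under pics/ and viewed, and the job is handed in when it is done.

```bash
ls; mkdir -p pics; python3 - <<'E'
from bench import read_state, vision, ctrl
import cv2,numpy as np
s=read_state()
print({k:np.round(v,3).tolist() for k,v in s.items()}, ctrl.grasp_offset)
for n in("scene","top"):
    im=vision.get_image(n); cv2.imwrite(f"pics/{n}0.png",im["pixels"][:,:,::-1]); print(n,im["intrinsics"],np.round(im["world_from_camera"],4))
E
```

```text
pics
{'t': 0.0, 'qpos': [1.342, 0.213, -0.035, 1.323, 0.0, 1.571], 'qvel': [-0.002, -0.0, 0.002, -0.0, -0.001, -0.0], 'joint_torque': [0.006, -68.616, 48.711, 0.018, 0.0, -0.0], 'eef_pos': [0.113, 0.487, 0.231], 'tool_rot': [[-0.0, 0.227, 0.974], [-0.001, 0.974, -0.227], [-1.0, -0.001, -0.0]], 'force': [-0.198, -0.694, 0.088], 'torque': [-0.003, -0.011, -0.018], 'grip_width': 0.085} -0.0187
scene [[347.13251815   0.         262.71404915]
 [  0.         347.13251815 189.60717621]
 [  0.           0.           1.        ]] [[-0.734  -0.4816  0.4788  0.1392]
 [-0.6791  0.5194 -0.5186  0.3143]
 [ 0.0011 -0.7059 -0.7084  0.6661]
 [ 0.      0.      0.      1.    ]]
top [[443.86519341   0.         256.52574082]
 [  0.         443.86519341 182.1249639 ]
 [  0.           0.           1.        ]] [[ 0.0056 -0.9961  0.0881  0.4033]
 [-0.9996 -0.0079 -0.0255 -0.1193]
 [ 0.0261 -0.0879 -0.9958  1.2367]
 [ 0.      0.      0.      1.    ]]
```

View pics/scene0.png

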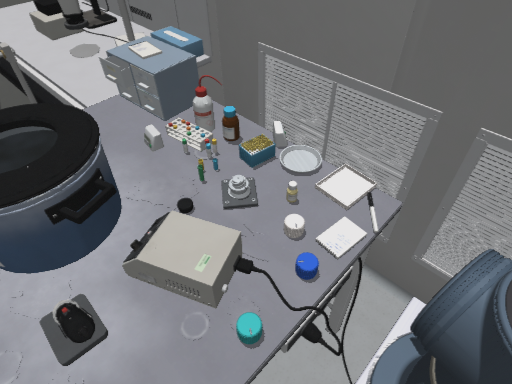

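View pics/top0.png

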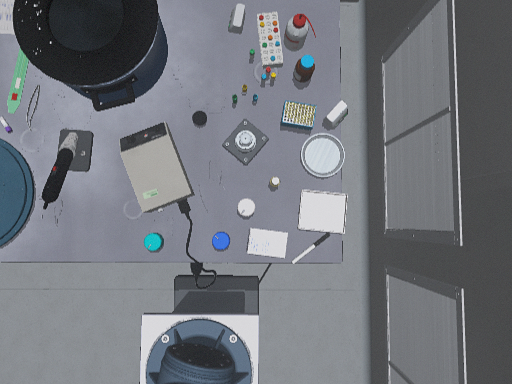

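```bash
cat > h.py <<'E'
from bench import read_state, vision, ctrl
import cv2,numpy as np
def proj(im,p):
    T=np.linalg.inv(im["world_from_camera"]); q=T[:3,:3]@np.asarray(p,float)+T[:3,3]; u=im["intrinsics"]@q; return u[:2]/u[2]
def back(im,uv,z):
    W=im["world_from_camera"]; d=W[:3,:3]@np.linalg.inv(im["intrinsics"])@np.array([uv[0],uv[1],1.]); o=W[:3,3]; return o+d*(z-o[2])/d[2]
def crop(im,c,h,name,s=6):
    x,y=map(int,c); a=im["pixels"][max(0,y-h):y+h,max(0,x-h):x+h]
    cv2.imwrite(f"pics/{name}.png",cv2.resize(a,None,fx=s,fy=s,interpolation=cv2.INTER_CUBIC)[:,:,::-1])
E
python3 - <<'E'
from h import *
t=vision.get_image("top"); s=vision.get_image("scene")
print(proj(t,[0,0,0]),proj(t,[.113,.487,.231]),proj(s,[.113,.487,.231]))
for n,uv,z in [("cap",(246,207),.036),("gauge",(245,140),.059),("tray",(322,212),.003),("dish",(322,156),.003),("vial",(274,182),.057)]:
    p=back(t,uv,z); print(n,p,np.hypot(*p[:2]),proj(s,p))
crop(t,(246,207),30,"capt",8);crop(t,(245,142),30,"gt",8);crop(s,(294,226),30,"caps",8);crop(s,(239,190),30,"gs",8)
import numpy as np
a=[cv2.imread(f"pics/{n}.png") for n in("capt","gt","caps","gs")]
cv2.imwrite("pics/m0.png",cv2.resize(np.vstack([np.hstack(a[:2]),np.hstack(a[2:])]),(600,600)))
E
```

```text
[199.28401996 371.70483666] [-36.48609155 354.42836941] [ 96.67940704 879.28984618]
cap [ 0.44182797 -0.12204387  0.036     ] 0.4583739292965215 [293.92251977 220.3209142 ]
gauge [ 0.62078407 -0.1179298   0.059     ] 0.631886306643789 [238.92727331 178.6390839 ]
tray [ 0.43033271 -0.33385431  0.003     ] 0.544651205393127 [345.61998995 186.35369749]
dish [ 0.58775752 -0.33502579  0.003     ] 0.6765361653244029 [300.44332403 160.61625387]
vial [ 0.50835847 -0.19627428  0.057     ] 0.5449329515025643 [292.57606639 184.4015623 ]
```

View pics/m0.png

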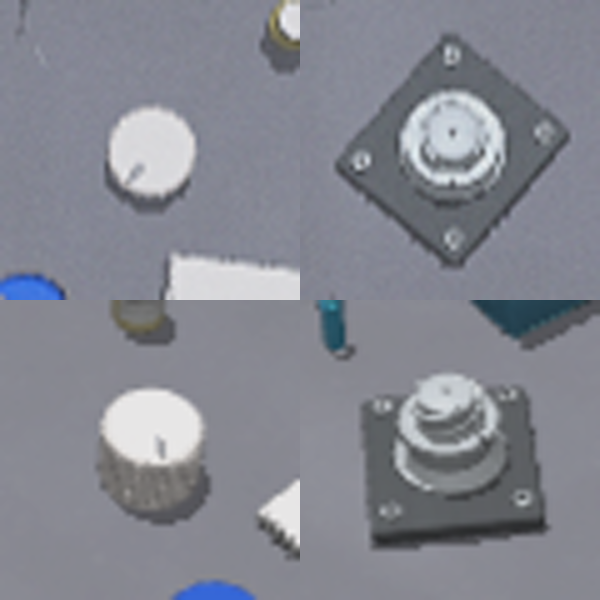

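```bash
python3 - <<'E'
from h import *
t=vision.get_image("top"); s=vision.get_image("scene")
crop(t,(245,141),25,"a",12);crop(s,(239,189),25,"b",12)
crop(t,(246,208),25,"c",12);crop(s,(294,226),25,"d",12)
r=[cv2.resize(cv2.imread(f"pics/{n}.png"),(400,400)) for n in "ab"]; cv2.imwrite("pics/m1.png",np.hstack(r))
# cap top fit by threshold
for im,c,z in((t,(246,207),.036),(s,(294,221),.036)):
    px=im["pixels"].astype(float).min(2); m=(px>195).astype(np.uint8)
    n,l,st,ce=cv2.connectedComponentsWithStats(m); k=l[c[1],c[0]+5]; print(st[k],ce[k])
    cs,_=cv2.findContours((l==k).astype(np.uint8),0,1); e=cv2.fitEllipse(max(cs,key=len)); print(e, back(im,e[0],z))
E
```

```text
[238 199  17  16 207] [246.09178744 206.47826087]
((246.1393280029297, 206.4126739501953), (14.934767723083496, 16.064062118530273), 98.67523956298828) [ 0.44341552 -0.12240805  0.036     ]
[285 214  19  15 222] [294.0045045  220.71171171]
((294.0445861816406, 220.83761596679688), (14.069805145263672, 18.567472457885742), 96.77823638916016) [ 0.4406201  -0.12101386  0.036     ]
```

View pics/m1.png

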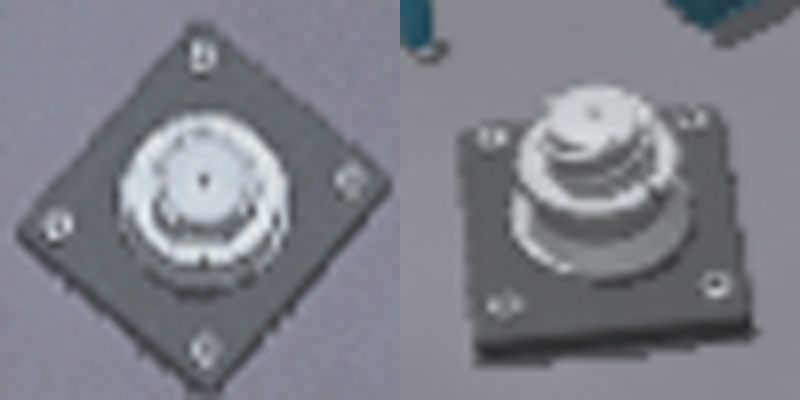

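```bash
python3 - <<'E'
from h import *
t=vision.get_image("top"); s=vision.get_image("scene")
px=t["pixels"].astype(int)
g=px.mean(2)
sub=np.zeros(g.shape,np.uint8); 
m=((g<108)).astype(np.uint8); m[:112]=0;m[172:]=0;m[:,:215]=0;m[:,276:]=0
n,l,st,ce=cv2.connectedComponentsWithStats(m); k=1+st[1:,4].argmax(); print(st[k])
cs,_=cv2.findContours((l==k).astype(np.uint8),0,1); c=max(cs,key=len)[:,0,:]
P=np.array([back(t,p,.012)[:2] for p in cv2.convexHull(c)[:,0,:]]).astype(np.float32)
print(cv2.minAreaRect(P*1000))
q=[(195,22),(390,180),(212,385),(18,232)]
Q=np.array([back(t,(220+x/8,116+y/8),.012)[:2] for x,y in q]);print(Q.round(4).tolist(),Q.mean(0))
for i in range(4):
    d=Q[(i+1)%4]-Q[i];print(np.linalg.norm(d),np.degrees(np.arctan2(d[1],d[0])))
# plug top center both cams
print(back(t,(220+204/8-.5,116+180/8-.5),.059), back(s,(214+(593-400)/8-.5,164+110/8-.5),.059))
G=np.array([.6205,-.1185])
print("stud back top",back(t,(220+200/8-.5,116+258/8-.5),.042))
for a in range(0,360,30):
    p=[*(G+.0245*np.array([np.cos(np.radians(a)),np.sin(np.radians(a))])),.042]
    u=proj(t,p);v=proj(s,p);print(a,((u-[220,116]+.5)*8).round(),((v-[214,164]+.5)*8+[400,0]).round())
E
```

```text
[222 119  47  47 713]
((624.2741088867188, -117.95582580566406), (92.18406677246094, 102.6356201171875), 50.29419708251953)
[[0.6898, -0.1156], [0.6344, -0.1842], [0.5616, -0.1226], [0.6147, -0.0546]] [ 0.62512601 -0.11927557]
0.08815439035707838 -128.90712207988918
0.09538655259274152 139.7185331361179
0.08621159871346615 52.00606088687885
0.09673367607543475 -39.104988567375145
[ 0.62622278 -0.11788703  0.059     ] [ 0.62693073 -0.11929694  0.059     ]
stud back top [ 0.60257211 -0.11671812  0.042     ]
0 [206. 135.] [555. 124.]
30 [170. 144.] [535. 147.]
60 [144. 170.] [534. 175.]
90 [134. 205.] [553. 198.]
120 [143. 241.] [587. 211.]
150 [169. 267.] [627. 210.]
180 [205. 277.] [662. 195.]
210 [241. 268.] [681. 171.]
240 [268. 242.] [681. 143.]
270 [278. 207.] [661. 121.]
300 [268. 171.] [628. 108.]
330 [242. 145.] [589. 109.]
```

```bash
python3 -m jog '[[[100,0,-3,3,0.1],[100,0,-7,6,0.2],[100,0,-10,9,0.3],[100,0,-14,12,0.3],[100,0,-17,15,0.3],[100,0,-20,18,0.3],[100,0,-20,18,0.3],[100,0,-20,18,0.3]]]' 40; python3 - <<'E'
from h import *
s=read_state();print(s["qpos"],np.degrees(np.arctan2(s["tool_rot"][1][1],s["tool_rot"][0][1])))
t=vision.get_image("top"); sc=vision.get_image("scene")
crop(t,(246,207),12,"a",30);crop(sc,(294,222),14,"b",26)
r=[cv2.resize(cv2.imread(f"pics/{n}.png"),(400,400)) for n in "ab"]; cv2.imwrite("pics/m2.png",np.hstack(r))
C=np.array([.442,-.1217])
for im,c in((t,(246,206)),(sc,(294,221))):
    g=im["pixels"].astype(float).min(2)
    W=0;S=np.zeros(2)
    for v in range(c[1]-8,c[1]+9):
        for u in range(c[0]-9,c[0]+10):
            p=back(im,(u,v),.037)[:2]-C
            if np.hypot(*p)<.018:
                w=max(0,195-g[v,u]); W+=w; S+=w*p
    S/=W; print(S,np.degrees(np.arctan2(S[1],S[0])))
E
```

```text
t: 1.2
eef_pos: [0.2438, 0.2509, 0.2315]
tool_rot: [[0.0, 0.507, 0.862], [0.001, 0.862, -0.507], [-1.0, 0.001, -0.0]]
force: [-0.3, 1.3, 0.8]
grip_width: 0.0854
[ 7.99611427e-01 -9.68028566e-02 -3.65560293e-01  1.30140283e+00
  1.99140680e-04  1.33115759e+00] 59.544650962169136
[-0.01094358  0.00836422] 142.60917741120835
[-0.00022071  0.00010297] 154.98971952752007
```

View pics/m2.png

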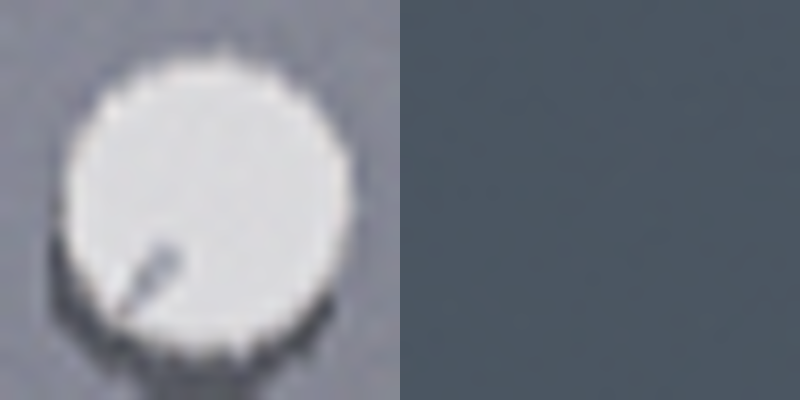

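```bash
python3 -m jog '[[[100,0,-2.5,4,-0.1],[100,0,-5,8,-0.2],[100,0,-7.5,12,-0.3],[100,0,-10,16,-0.36],[100,0,-12.5,20,-0.36],[100,0,-15,24,-0.36],[100,1,-17.5,28,-0.36],[100,3,-20,32,-0.36],[100,6,-22.1,36,-0.36],[100,9,-22.1,36,-0.36],[100,12,-22.1,36,-0.36],[100,13,-22.1,36,-0.36]]]' 40; python3 - <<'E'
from h import *
s=read_state();print(s["qpos"],np.degrees(np.arctan2(s["tool_rot"][1][1],s["tool_rot"][0][1])))
t=vision.get_image("top"); sc=vision.get_image("scene")
crop(t,(246,207),40,"a",5);crop(sc,(294,210),50,"b",4)
r=[cv2.imread(f"pics/{n}.png") for n in "ab"]; cv2.imwrite("pics/m3.png",np.hstack(r))
E
```

```text
t: 2.5
eef_pos: [0.4416, -0.1197, 0.0984]
tool_rot: [[-0.004, 0.167, 0.986], [0.001, 0.986, -0.167], [-1.0, 0.001, -0.005]]
force: [-0.3, 0.6, -0.1]
grip_width: 0.0854
[-2.64821681e-01  2.01412289e-01 -3.95345360e-01  9.78656676e-01
  1.16169134e-04 -9.75273963e-02] 80.41465392693665
```

View pics/m3.png

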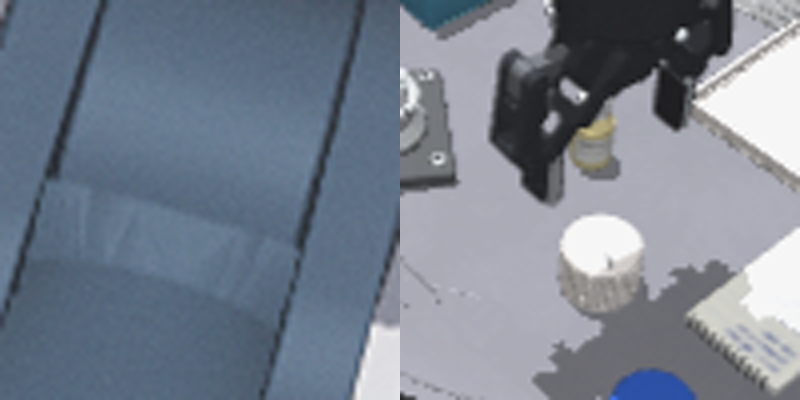

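```bash
python3 - <<'E'
from h import *
s=read_state();sc=vision.get_image("scene");p=s["eef_pos"];R=np.array(s["tool_rot"])
for sg in(1,-1):
    for zz in(0,.006,.013): 
        for o in (0,.011,-.011): print(sg,zz,o,((proj(sc,p+sg*.0427*R[:,1]-zz*R[:,0]+o*R[:,2])-[244,160]+.5)*4+[400,0]).round())
E
```

```text
1 0 0 [547. 206.]
1 0 0.011 [534. 194.]
1 0 -0.011 [560. 218.]
1 0.006 0 [547. 198.]
1 0.006 0.011 [534. 186.]
1 0.006 -0.011 [560. 211.]
1 0.013 0 [548. 190.]
1 0.013 0.011 [535. 178.]
1 0.013 -0.011 [561. 202.]
-1 0 0 [662. 137.]
-1 0 0.011 [649. 126.]
-1 0 -0.011 [676. 148.]
-1 0.006 0 [663. 129.]
-1 0.006 0.011 [650. 119.]
-1 0.006 -0.011 [677. 140.]
-1 0.013 0 [665. 121.]
-1 0.013 0.011 [651. 110.]
-1 0.013 -0.011 [678. 132.]
```

```bash
python3 -m jog '[[[100,3,-0.2,0,0],[100,6,-0.2,0,0],[100,9,-0.2,0,0],[100,9.4,-0.2,0,0],[100,9.4,-0.2,0,0],[30,9.4,-0.2,0,0],[30,9.4,-0.2,0,0],[30,9.4,-0.2,0,0],[30,9.4,-0.2,0,0],[30,9.4,-0.2,0,0],[30,9.4,-0.2,0,0],[30,9.4,-0.2,0,0]]]' 40; python3 - <<'E'
from h import *
s=read_state();print(s["qpos"],s["force"],s["torque"])
sc=vision.get_image("scene")
crop(sc,(294,215),40,"b",10);cv2.imwrite("pics/m4.png",cv2.imread("pics/b.png")[:600])
E
```

```text
t: 3.85
eef_pos: [0.4433, -0.1233, 0.0088]
tool_rot: [[0.002, 0.168, 0.986], [-0.0, 0.986, -0.168], [-1.0, -0.0, 0.002]]
force: [-2.6, 1.3, 17.4]
grip_width: 0.0465
[-2.71334787e-01  3.00116093e-01 -5.24880171e-01  7.43522380e-01
  1.40819572e-04 -1.02515385e-01] [-2.60533024  1.31095258 17.43992856] [0.31330252 0.71641901 0.01468517]
```

View pics/m4.png

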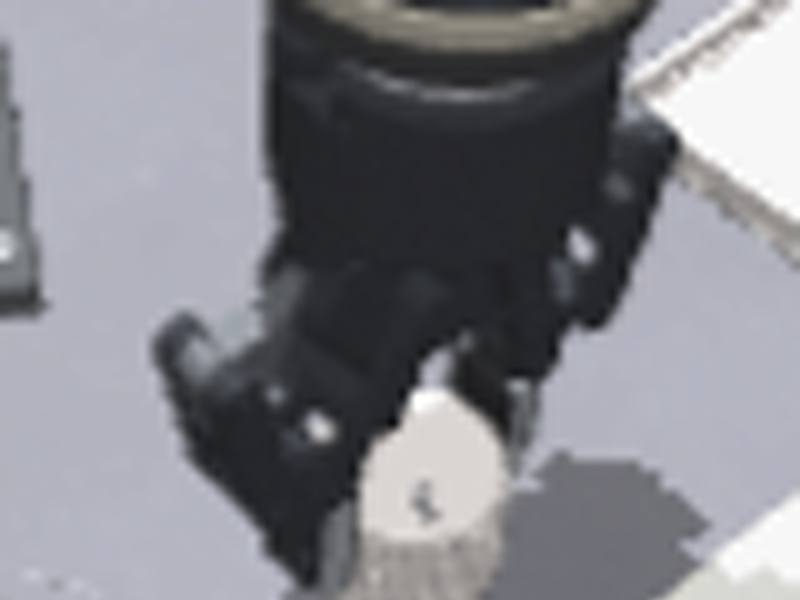

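```bash
python3 - <<'E'
from h import *
sc=vision.get_image("scene")
crop(sc,(296,228),26,"m5",15);cv2.imwrite("pics/m5.png",cv2.resize(cv2.imread("pics/m5.png"),(600,600)))
s=read_state();print(s["force"],s["eef_pos"])
E
```

```text
[-3.72212753  1.19411582 16.76435235] [ 0.44332409 -0.12329253  0.00876854]
```

View pics/m5.png

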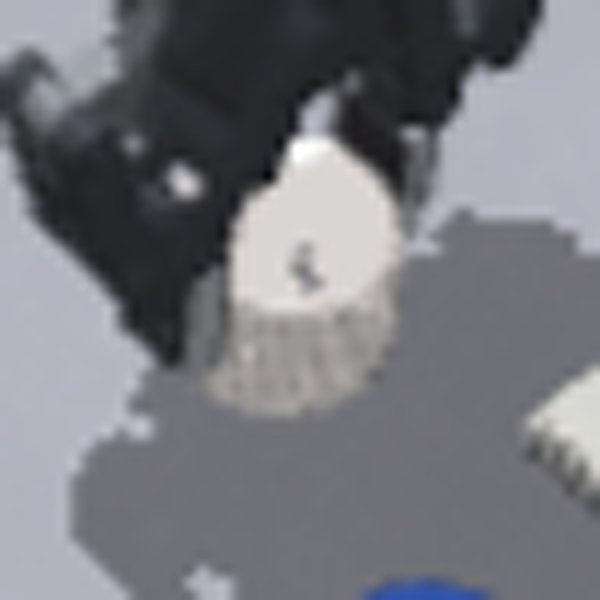

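```bash
python3 -m jog '[[[30,-1.5,0,0,0],[30,-4,0,0,0],[30,-7,0,0,-0.1],[30,-9,0.5,3,-0.22],[30,-9,1,6,-0.34],[30,-9,1.7,9,-0.46],[30,-9,2.4,12,-0.58],[30,-9,3,15,-0.66],[30,-9,3.5,17,-0.66],[30,-9,3.5,18,-0.66],[30,-9,3.5,18,-0.66],[30,-9,3.5,18,-0.66]]]' 40; python3 - <<'E'
from h import *
s=read_state();print(s["qpos"],s["force"],s["torque"],np.degrees(np.arctan2(s["tool_rot"][1][1],s["tool_rot"][0][1])))
sc=vision.get_image("scene");t=vision.get_image("top")
crop(sc,(239,175),40,"a",7);crop(t,(245,141),40,"b",5)
cv2.imwrite("pics/m6.png",cv2.imread("pics/a.png"))
E
```

```text
t: 5.15
eef_pos: [0.6253, -0.1188, 0.0975]
tool_rot: [[-0.0, -0.472, 0.882], [0.0, 0.882, 0.472], [-1.0, 0.0, -0.0]]
force: [-0.3, 0.2, -0.9]
grip_width: 0.0467
[-1.87759617e-01  5.45963374e-01  1.09425582e-01  1.13444528e+00
 -3.08403963e-05 -6.78845612e-01] [-0.31792681  0.21855345 -0.85742202] [0.02723224 0.06098994 0.02458272] 118.13715461827702
```

View pics/m6.png

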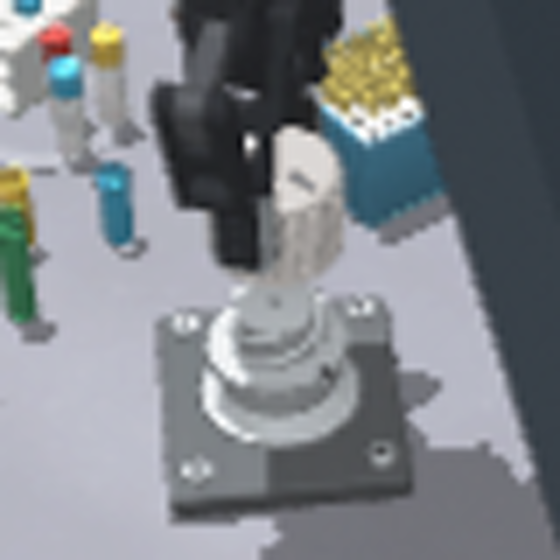

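```bash
python3 - <<'E'
from h import *
sc=vision.get_image("scene");s=read_state();p=s["eef_pos"]
K=12;x0,y0=225,155;W=45;H=50
a=cv2.resize(sc["pixels"][y0:y0+H,x0:x0+W],None,fx=K,fy=K,interpolation=cv2.INTER_CUBIC)[:,:,::-1].copy()
b=a.copy()
P=lambda q:tuple(((proj(sc,q)-[x0,y0]+.5)*K).astype(int).tolist())
def circ(c,z,r,col):
    cv2.polylines(b,[np.array([P([c[0]+r*np.cos(t),c[1]+r*np.sin(t),z]) for t in np.linspace(0,6.28,60)])],True,col,1)
circ(p,p[2]-.0088+.036,.024,(0,0,255)); circ(p,p[2]-.0088,.024,(0,0,255))
zt=p[2]-.0088+.037
cv2.line(b,P([p[0]-.010,p[1],zt]),P([p[0]-.022,p[1],zt]),(0,255,0),1)
G=(.6262,-.1185)
circ(G,.059,.013,(255,0,0));circ(G,.040,.026,(255,0,0))
cv2.circle(b,P([G[0]-.0245,G[1],.042]),3,(0,255,255),1)
cv2.imwrite("pics/m7.png",cv2.resize(np.hstack([a,b]),(800,445)))
E
```

```text
(no output)
```

View pics/m7.png

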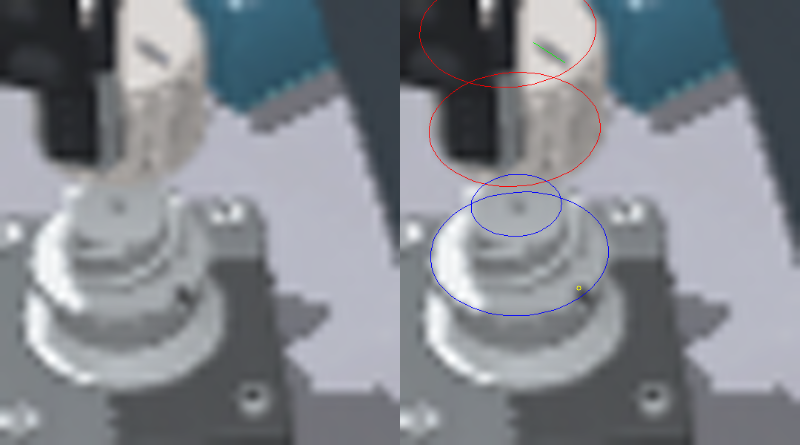

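```bash
python3 -m jog '[[[30,1,0,0.13,0],[30,2,0,0.13,0],[30,2.8,0,0.13,0],[30,3.1,0,0.13,0],[30,3.3,0,0.13,0],[30,3.3,0,0.13,0]]]'; python3 -c "
from h import *
s=read_state();print(s['force'],s['torque'])"
```

```text
t: 5.9
eef_pos: [0.6267, -0.1182, 0.0641]
tool_rot: [[-0.0, -0.472, 0.882], [0.0, 0.882, 0.472], [-1.0, 0.0, -0.0]]
force: [-0.4, -0.3, -0.9]
grip_width: 0.0471
[-0.36393776 -0.29821322 -0.88023559] [ 0.00519228 -0.03275166 -0.01724241]
```

```bash
python3 -m jog '[[[30,0.3,0,0,0],[30,0.6,0,0,0],[30,0.75,0,0,0],[30,0.75,0,0,0]]]'; python3 -c "
from h import *
s=read_state();print(s['force'],s['torque'])"
```

```text
t: 6.3
eef_pos: [0.627, -0.1182, 0.0573]
tool_rot: [[0.001, -0.472, 0.882], [-0.0, 0.882, 0.472], [-1.0, -0.0, 0.001]]
force: [-1.2, -0.2, 4.8]
grip_width: 0.0468
[-1.16301509 -0.19024296  4.83913038] [ 1.39949551e-01  4.64459410e-01 -3.30263924e-04]
```

```bash
python3 -m jog '[[[30,0.04,0,0,0.08],[30,0.09,0,0,0.16],[30,0.14,0,0,0.24],[30,0.18,0,0,0.32],[30,0.23,0,0,0.40],[30,0.27,0,0,0.48],[30,0.27,0,0,0.48]]]'; python3 -c "
from h import *
s=read_state();print(s['force'],s['torque'],np.degrees(np.arctan2(s['tool_rot'][1][1],s['tool_rot'][0][1])))"
```

```text
t: 7.0
eef_pos: [0.6272, -0.1182, 0.0545]
tool_rot: [[0.001, -0.01, 1.0], [-0.0, 1.0, 0.01], [-1.0, -0.0, 0.001]]
force: [0.3, -0.3, 5.2]
grip_width: 0.0467
[ 0.26401495 -0.29057018  5.17728461] [ 0.00297085 -0.07535996 -0.06286509] 90.5632251409637
```

```bash
python3 -m jog '[[[30,0.04,0,0,0.07],[30,0.08,0,0,0.14],[30,0.12,0,0,0.21],[30,0.15,0,0,0.27],[30,0.15,0,0,0.27]]]'; python3 -c "
from h import *
s=read_state();print(s['force'],s['torque'],np.degrees(np.arctan2(s['tool_rot'][1][1],s['tool_rot'][0][1])))"; python3 -m jog '[[[30,0.04,0,0,0.07],[30,0.08,0,0,0.14],[30,0.10,0,0,0.18],[30,0.10,0,0,0.18]]]'; python3 -c "
from h import *
s=read_state();print(s['force'],s['torque'],np.degrees(np.arctan2(s['tool_rot'][1][1],s['tool_rot'][0][1])))"
```

```text
t: 7.5
eef_pos: [0.6272, -0.1183, 0.053]
tool_rot: [[0.001, 0.255, 0.967], [-0.0, 0.967, -0.255], [-1.0, -0.0, 0.001]]
force: [0.2, -0.8, 5.0]
grip_width: 0.0468
[ 0.21671632 -0.84387309  4.96084139] [-0.11636823 -0.13669039 -0.04632519] 75.23638548561793
t: 7.9
eef_pos: [0.6273, -0.1186, 0.0522]
tool_rot: [[0.001, 0.423, 0.906], [-0.001, 0.906, -0.423], [-1.0, -0.0, 0.001]]
force: [-0.5, -2.8, 7.8]
grip_width: 0.0465
[-0.51787558 -2.78926204  7.80984166] [-0.49050238 -0.0535432   0.00941218] 64.98254159364134
```

```bash
python3 -m jog '[[[30,0,0,0,0.05],[30,0,0,0,0.1],[30,0,0,0,0.1]]]'; python3 -c "
from h import *
s=read_state();print(s['force'],s['torque'],np.degrees(np.arctan2(s['tool_rot'][1][1],s['tool_rot'][0][1])),s['eef_pos'])"; python3 -m jog '[[[30,0,0,0,0.05],[30,0,0,0,0.1],[30,0,0,0,0.1]]]'; python3 -c "
from h import *
s=read_state();print(s['force'],s['torque'],np.degrees(np.arctan2(s['tool_rot'][1][1],s['tool_rot'][0][1])),s['eef_pos'])
sc=vision.get_image('scene')
crop(sc,(239,185),25,'a',20);cv2.imwrite('pics/m8.png',cv2.resize(cv2.imread('pics/a.png'),(600,600)))"
```

```text
t: 8.2
eef_pos: [0.6271, -0.1187, 0.0522]
tool_rot: [[0.001, 0.512, 0.859], [-0.001, 0.859, -0.512], [-1.0, -0.0, 0.001]]
force: [-0.4, -3.3, 8.5]
grip_width: 0.0467
[-0.3935802  -3.25493134  8.52308024] [-0.69086044  0.27584825 -0.03565505] 59.224414225006484 [ 0.62712407 -0.11873471  0.05222156]
t: 8.5
eef_pos: [0.6271, -0.1189, 0.0522]
tool_rot: [[0.001, 0.595, 0.804], [-0.001, 0.804, -0.595], [-1.0, -0.001, 0.001]]
force: [-1.1, -4.5, 7.4]
grip_width: 0.0469
[-1.06169524 -4.50938945  7.43737788] [-0.91326332  0.24318756  0.08347307] 53.49041383513619 [ 0.62706915 -0.11892601  0.05218757]
```

View pics/m8.png

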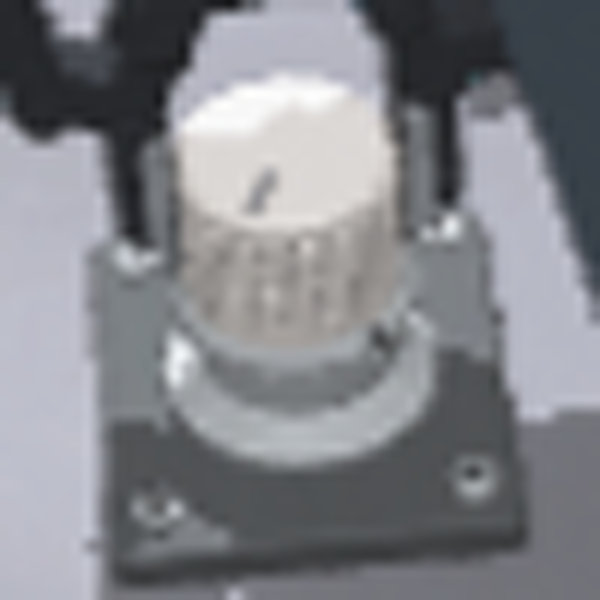

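```bash
python3 -m jog '[[[30,0,0,0,0.05],[30,0,0,0,0.09],[30,0,0,0,0.09],[30,0,0,0,0.09]]]'; python3 - <<'E'
from h import *
s=read_state();print(s['force'],s['torque'],np.degrees(np.arctan2(s['tool_rot'][1][1],s['tool_rot'][0][1])),s['eef_pos'],s["qpos"])
sc=vision.get_image('scene')
K=16;x0,y0=222,162;W=36;H=36
a=cv2.resize(sc["pixels"][y0:y0+H,x0:x0+W],None,fx=K,fy=K,interpolation=cv2.INTER_CUBIC)[:,:,::-1].copy()
P=lambda q:tuple(((proj(sc,q)-[x0,y0]+.5)*K).astype(int).tolist())
G=np.array([.6268,-.1185])
out=[]
for z in(.0435,.040):
    b=a.copy()
    for zz in(z,z+.036):
        cv2.polylines(b,[np.array([P([G[0]+.024*np.cos(t),G[1]+.024*np.sin(t),zz]) for t in np.linspace(0,6.28,60)])],True,(0,0,255),1)
    for d,c in((115,(0,255,0)),(126,(255,0,0)),(107,(0,255,255))):
        u=np.array([np.cos(np.radians(d)),np.sin(np.radians(d))]);cv2.line(b,P([*(G+.009*u),z+.037]),P([*(G+.022*u),z+.037]),c,1)
    out.append(b)
cv2.imwrite("pics/m9.png",cv2.resize(np.hstack(out),(800,400)));cv2.imwrite("pics/m9a.png",a)
E
```

```text
t: 8.95
eef_pos: [0.6272, -0.119, 0.052]
tool_rot: [[0.001, 0.663, 0.748], [-0.002, 0.748, -0.663], [-1.0, -0.001, 0.002]]
force: [-0.8, -4.9, 5.2]
grip_width: 0.0465
[-0.82738978 -4.88737409  5.21059675] [-1.13028772 -0.18111116  0.16013819] 48.43990040752012 [ 0.62715694 -0.1190071   0.05200453] [-0.18686557  0.57868673  0.04443779  1.03545801 -0.00133765  0.53849379]
```

View pics/m9.png

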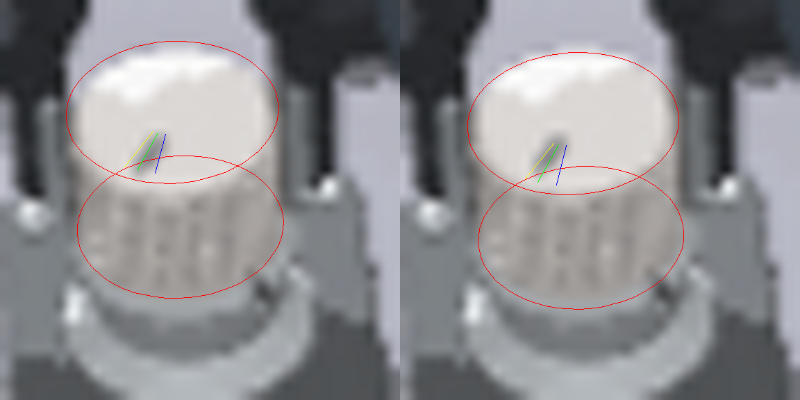

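View pics/m9a.png

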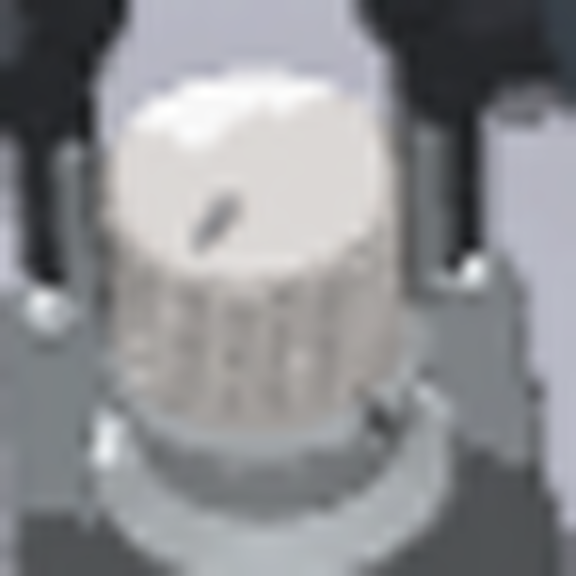

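```bash
python3 -m jog '[[[30,0,-0.06,0.05,0.0],[30,0,-0.06,0.05,0]]]'; python3 -c "
from h import *
s=read_state();print(s['force'],s['torque'],np.degrees(np.arctan2(s['tool_rot'][1][1],s['tool_rot'][0][1])),s['eef_pos'])";python3 -m jog '[[[30,0.03,0,0,0.05],[30,0.03,0,0,0.08],[30,0.03,0,0,0.08],[30,0.03,0,0,0.08]]]'; python3 -c "
from h import *
s=read_state();print(s['force'],s['torque'],np.degrees(np.arctan2(s['tool_rot'][1][1],s['tool_rot'][0][1])),s['eef_pos'])"
```

```text
t: 9.2
eef_pos: [0.6272, -0.1191, 0.052]
tool_rot: [[0.001, 0.663, 0.749], [-0.0, 0.749, -0.663], [-1.0, 0.0, 0.001]]
force: [1.2, -1.2, 5.2]
grip_width: 0.0467
[ 1.21998274 -1.15043691  5.16149223] [-0.15361255 -0.04225442  0.08452433] 48.46628820960132 [ 0.62717291 -0.11914616  0.05202609]
t: 9.6
eef_pos: [0.6271, -0.1194, 0.0518]
tool_rot: [[0.001, 0.721, 0.693], [-0.001, 0.693, -0.721], [-1.0, 0.0, 0.001]]
force: [-1.2, -2.7, 7.5]
grip_width: 0.0468
[-1.17879247 -2.73063524  7.4719931 ] [-0.55212993  0.09502866  0.24110426] 43.880672972539784 [ 0.62708235 -0.11937836  0.05182898]
```

```bash
python3 - <<'E'
from h import *
ims=[vision.get_image('scene') for _ in range(4)]
a=np.mean([i["pixels"].astype(float) for i in ims],0)
sc=ims[0];G=[.6268,-.1188]
# front direction toward the camera
d=np.array([.1392-G[0],.3143-G[1]]);d/=np.hypot(*d)
for n,r,z in(("shoulder edge",.026,.040),("rim home",.024,.040),("rim 3.5",.024,.0435),("top home",.024,.076),("top 3.5",.024,.0795)):
    print(n,proj(sc,[G[0]+r*d[0],G[1]+r*d[1],z]),"back",proj(sc,[G[0]-r*d[0],G[1]-r*d[1],z]))
for c in(236,238,239,240):
    print(c,[f"{v}:{a[v,c].astype(int).tolist()}" for v in list(range(164,170))+list(range(184,198))])
b=a[160:200,220:260][:,:,::-1]
cv2.imwrite("pics/m10.png",cv2.resize(b.astype(np.uint8),(600,600),interpolation=cv2.INTER_NEAREST))
E
```

```text
shoulder edge [238.37564812 189.77903851] back [237.42338387 175.93640919]
rim home [238.33756864 189.22549464] back [237.45860887 176.44845883]
rim 3.5 [238.27052412 188.25234419] back [237.39165308 175.47654503]
top home [237.62949064 178.94775072] back [236.75216474 166.19388942]
top 3.5 [237.55840143 177.91589159] back [236.68132449 165.16558982]
236 ['164:[182, 182, 195]', '165:[180, 182, 194]', '166:[207, 206, 215]', '167:[247, 247, 247]', '168:[247, 247, 247]', '169:[238, 236, 235]', '184:[171, 167, 164]', '185:[168, 164, 161]', '186:[171, 167, 164]', '187:[165, 161, 158]', '188:[160, 157, 154]', '189:[162, 165, 168]', '190:[146, 150, 152]', '191:[134, 136, 140]', '192:[118, 121, 124]', '193:[119, 123, 125]', '194:[153, 157, 160]', '195:[173, 179, 182]', '196:[174, 181, 184]', '197:[176, 181, 184]']
238 ['164:[181, 182, 193]', '165:[180, 182, 193]', '166:[213, 212, 219]', '167:[247, 247, 247]', '168:[247, 247, 247]', '169:[227, 224, 223]', '184:[156, 152, 150]', '185:[162, 158, 156]', '186:[165, 161, 159]', '187:[164, 159, 157]', '188:[162, 158, 156]', '189:[162, 165, 168]', '
[... 412 characters left out ...]
47]', '188:[161, 157, 154]', '189:[161, 165, 168]', '190:[147, 151, 154]', '191:[121, 124, 126]', '192:[119, 121, 125]', '193:[118, 121, 124]', '194:[143, 147, 151]', '195:[178, 183, 187]', '196:[180, 185, 189]', '197:[179, 184, 189]']
240 ['164:[181, 182, 193]', '165:[180, 182, 193]', '166:[188, 189, 200]', '167:[247, 247, 247]', '168:[238, 236, 235]', '169:[221, 217, 215]', '184:[147, 144, 141]', '185:[149, 145, 143]', '186:[143, 140, 138]', '187:[146, 143, 140]', '188:[160, 158, 156]', '189:[162, 165, 168]', '190:[142, 145, 148]', '191:[127, 130, 132]', '192:[119, 122, 125]', '193:[118, 121, 124]', '194:[151, 155, 158]', '195:[177, 181, 185]', '196:[177, 182, 187]', '197:[177, 183, 187]']
```

View pics/m10.png

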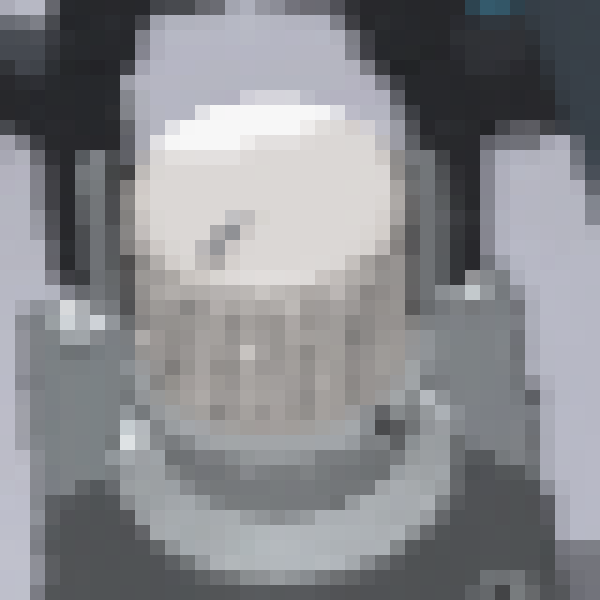

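```bash
python3 -m jog '[[[30,-0.05,0,0,-0.12],[30,-0.1,0,0,-0.24],[30,-0.16,0,0,-0.36],[30,-0.22,0,0,-0.48],[30,-0.29,0,0,-0.6],[30,-0.36,0,0,-0.72],[30,-0.43,0,0,-0.84],[30,-0.50,0,0,-0.96],[30,-0.57,0,0,-1.08],[30,-0.64,0,0,-1.2],[30,-0.7,0,0,-1.3],[30,-0.7,0,0,-1.3]]]'; python3 -c "
from h import *
s=read_state();print(s['force'],s['torque'],np.degrees(np.arctan2(s['tool_rot'][1][1],s['tool_rot'][0][1])),s['eef_pos'])"
```

```text
t: 11.0
eef_pos: [0.6266, -0.1186, 0.0581]
tool_rot: [[-0.0, -0.476, 0.879], [0.001, 0.879, 0.476], [-1.0, 0.001, -0.0]]
force: [-0.7, 3.2, -0.0]
grip_width: 0.0468
[-0.72014628  3.15288704 -0.00559257] [0.58864094 0.02832754 0.03342282] 118.4329302091916 [ 0.62661885 -0.1186434   0.05805897]
```

```bash
python3 -m jog '[[[30,-0.2,0,0,-0.0],[30,-0.4,0,0,-0.0],[30,-0.4,0,0,0]]]'; python3 -c "
from h import *
s=read_state();print(s['force'],s['torque'],s['eef_pos'])"
```

```text
t: 11.3
eef_pos: [0.6267, -0.1189, 0.0625]
tool_rot: [[-0.0, -0.471, 0.882], [0.0, 0.882, 0.471], [-1.0, 0.0, -0.0]]
force: [-0.2, 1.0, -0.3]
grip_width: 0.0464
[-0.2498296   0.96270707 -0.29797521] [ 0.45620245  0.08299219 -0.04277233] [ 0.62673974 -0.11894795  0.06254369]
```

```bash
python3 -m jog '[[[30,-2,0,0,0],[30,-4.5,0,0,0],[30,-5,0,0,0],[30,-5,0,0,0]]]'; python3 - <<'E'
from h import *
s=read_state();print(s['force'],s['torque'],s['eef_pos'],s["grip_width"])
sc=vision.get_image('scene');t=vision.get_image('top')
im={"t":cv2.imread("pics/top0.png"),"s":cv2.imread("pics/scene0.png")}
a=cv2.resize(im["t"][128:184,292:352],None,fx=6,fy=6,interpolation=cv2.INTER_CUBIC);b=cv2.resize(im["s"][135:185,270:330],None,fx=6,fy=6,interpolation=cv2.INTER_CUBIC)
D=(.5878,-.335)
for (c,cam,x0,y0) in((a,t,292,128),(b,sc,270,135)):
    for r,z in((.062,.0145),(.050,.003)):
        cv2.polylines(c,[np.array([((proj(cam,[D[0]+r*np.cos(q),D[1]+r*np.sin(q),z])-[x0,y0]+.5)*6).astype(int) for q in np.linspace(0,6.28,60)])],True,(0,0,255),1)
h=max(a.shape[0],b.shape[0]);b=cv2.copyMakeBorder(b,0,h-b.shape[0],0,0,0)
crop(sc,(239,160),40,"c",4);
cv2.imwrite("pics/m11.png",np.hstack([a,b]))
E
```

```text
t: 11.7
eef_pos: [0.6273, -0.1193, 0.1129]
tool_rot: [[0.002, -0.471, 0.882], [-0.001, 0.882, 0.471], [-1.0, -0.001, 0.001]]
force: [-0.3, -0.0, -1.5]
grip_width: 0.0468
[-0.25351723 -0.00962677 -1.4631141 ] [ 0.03151713  0.02496897 -0.00574793] [ 0.62731988 -0.11927222  0.11293636] 0.04683116330081199
```

View pics/m11.png

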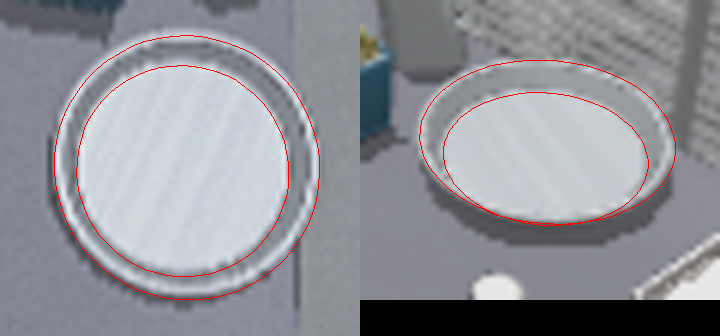

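View pics/c.png

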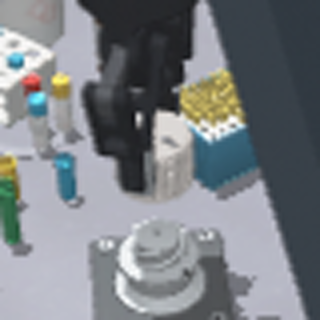

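```bash
python3 -m jog '[[[30,0,-3.5,-2.8,0],[30,0,-7,-5.6,0],[30,0,-10.5,-8.4,0],[30,0,-14,-11,0],[30,0,-17.2,-13.6,0],[30,2.5,-17.2,-13.6,0],[30,5,-17.2,-13.6,0],[30,7.5,-17.2,-13.6,0],[30,8.5,-17.2,-13.6,0],[30,8.5,-17.2,-13.6,0],[30,8.5,-17.2,-13.6,0]]]'; python3 - <<'E'
from h import *
s=read_state();print(s['force'],s['qpos'])
sc=vision.get_image('scene');crop(sc,(300,150),40,"m12",7)
E
```

```text
t: 12.9
eef_pos: [0.5883, -0.3348, 0.0279]
tool_rot: [[0.0, -0.472, 0.882], [-0.0, 0.882, 0.472], [-1.0, -0.0, 0.0]]
force: [0.6, 0.2, -0.6]
grip_width: 0.0467
[ 0.63171262  0.21885412 -0.58449228] [-5.17436339e-01  6.74308172e-01  1.48555198e-01  1.04457110e+00
 -4.30532495e-05 -1.00876349e+00]
```

View pics/m12.png

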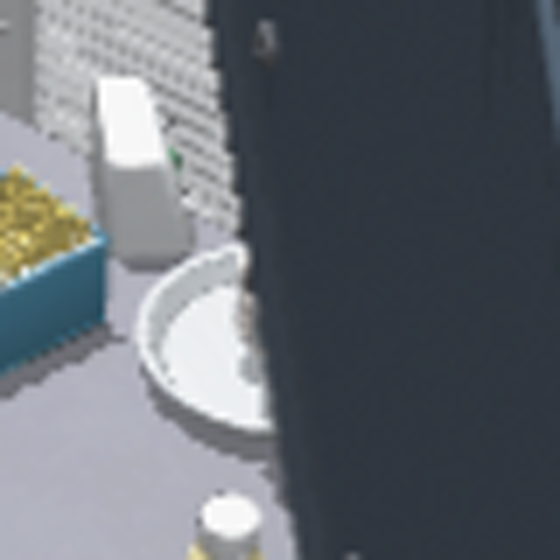

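```bash
python3 -m jog '[[[30,1,0,0,0],[30,1.5,0,0,0],[30,1.6,0,0,0],[30,1.7,0,0,0],[30,1.7,0,0,0]]]'; python3 -m jog '[[[30,0.1,0,0,0],[30,0.1,0,0,0]]]'
```

```text
t: 13.45
eef_pos: [0.5882, -0.3349, 0.0118]
tool_rot: [[0.001, -0.472, 0.882], [-0.001, 0.882, 0.472], [-1.0, -0.001, 0.001]]
force: [-7.8, 4.2, 21.3]
grip_width: 0.0469
t: 13.65
eef_pos: [0.5883, -0.3349, 0.0118]
tool_rot: [[0.002, -0.472, 0.882], [-0.001, 0.882, 0.472], [-1.0, -0.002, 0.001]]
force: [-12.5, 6.9, 34.5]
grip_width: 0.0468
```

```bash
python3 -m jog '[[[30,-0.15,0,0,0],[30,-0.15,0,0,0],[64,-0.15,0,0,0],[64,-0.15,0,0,0],[64,-0.15,0,0,0],[64,-0.15,0,0,0]]]'
```

```text
t: 14.25
eef_pos: [0.5879, -0.3347, 0.0106]
tool_rot: [[-0.0, -0.472, 0.882], [0.0, 0.882, 0.472], [-1.0, 0.0, -0.0]]
force: [-0.5, -0.8, -0.4]
grip_width: 0.0548
```

```bash
python3 -m jog '[[[68,-0.5,0,0,0],[68,-1.5,0,0,0],[68,-3,0,0,0],[68,-6,0,0,0],[68,-10,0,0,0],[68,-14,0,0,0],[68,-15,4,2,0],[68,-15,8,4,0],[68,-15,12,6,0],[68,-15,16,8,0],[68,-15,20,8,0],[68,-15,24,8,0]]]'; python3 - <<'E'
from h import *
sc=vision.get_image('scene');t=vision.get_image('top')
cv2.imwrite("pics/s2.png",sc["pixels"][:,:,::-1]);crop(t,(322,156),40,"a",5);crop(sc,(300,160),40,"b",5)
cv2.imwrite("pics/m13.png",np.hstack([cv2.imread("pics/a.png"),cv2.imread("pics/b.png")]))
E
```

```text
t: 15.45
eef_pos: [0.5449, -0.0838, 0.1616]
tool_rot: [[0.001, -0.472, 0.881], [-0.0, 0.881, 0.472], [-1.0, -0.001, 0.001]]
force: [0.4, 0.9, -0.7]
grip_width: 0.0583
```

View pics/m13.png

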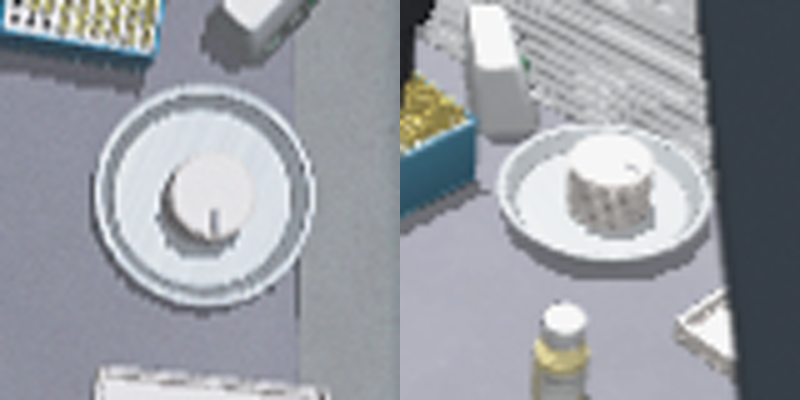

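```bash
python3 -c "
from h import *
s=read_state();print(s['t'],s['force'],np.abs(s['qvel']).max());print(ctrl.close_job())"
```

```text
15.55 [ 0.64491704 -1.25996124 -0.05838326] 0.07067313383593193
the job is handed in; nothing more can be done
None
```

I judged the cap faulty. It is standing mouth down and upright in the round steel dish, within about 5 mm of the centre, and I handed the job in at 15.6 s. No verdict came back.

**On the gauge:** I set the cap on with its bar over the stud and turned it clockwise. It came down about 5 mm, then stopped sinking after about 50 degrees. I took the tool to 74 degrees in all. Torque rose by about 0.3 N m, with roughly 5 to 8 N pressing down. That is above the 0.2 N m of a firm stop and below the 0.4 N m limit.

**Stop short of the shoulder:** The tool height put the rim about 3.0 to 3.3 mm above the shoulder. The rim-to-shoulder gap in the scene picture was about 1.75 pixels. I expected 1.5 for a faulty cap and 0.55 for one fully home.

**After unscrewing:** The bar came back to where it started, so the cap had not slipped in the fingers. The last picture shows the dish clear of the gripper. The timer and the vial look undisturbed; the marker was not in that picture, and I didn't measure any of the three.

**Checks that disagreed:**
- **Picture overlay:** an earlier overlay was unclear. The top edge of the cap fitted fully home better, while the rim fitted the gap.
- **Set-down force:** in the dish the force briefly reached about 35 N, more than I intended. I eased off before opening the fingers.

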